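# Let the air probe's boom out by one hole

### The arm

A 6-joint arm with a two-finger parallel gripper is mounted at the origin on the work surface. World frame = base frame: x ahead of the robot, y to its left, z up, the work surface at z = 0. Lengths are in m, angles in rad, forces in N, time in s.
With the tool pointing down it reaches from about 0.35 to 0.975 m from the base axis. Payload 4.9 kg.
Tool frame: the origin (TCP) lies midway between the tips of the shut fingers; the grasp point (between the pads) lies 19 mm behind it; z points along the fingers, y is the line along which they close (so a half turn about z gives the same grasp; the last joint's range is limited). The gripper opens to 85 mm and grips with 20 to 120 N. Pads are 22 mm wide; open, the fingers measure 114 mm over their backs; the gripper's body (76 mm by 85 mm) begins 54 mm behind the grasp point. The pads swing forward as they close: fully open they stand 13 mm farther back than shut.
Start: joints at [1.107, 0.053, 1.613, -0, 1.476, -0.119], TCP at [0.211, 0.588, 0.231] pointing down, gripper open.
Joint ranges: [-3.01, 3.01], [-1.01, 2.22], [0.06, 2.58], [-1.02, 4.17], [0.09, 2.62], [-3.14, 3.14]. Speed limits (rad/s): [2.57, 2.57, 3.14, 3.14, 3.14, 3.14].

### API

Orientations are given as a unit quaternion [x, y, z, w].
In Python, from plant import arm, eoat, grab_frame, camera_params, ticket gives the robot as it stands. Calls block until the motion is done:
- arm.reach(position, orientation): joint-space move of the TCP to a pose.
- arm.line_to(position, frame=None, v=0.15): straight line of the TCP; frame=None keeps the orientation; v is the mean speed in m/s.
- arm.move_j(angles): joint-space move.
- eoat.set_gripper(opening, effort=None): finger opening in m; effort is the grip in N (None keeps the last); returns when the fingers have stopped.
- arm.dwell(seconds).
- arm.ik(position, orientation): joint angles nearest the present ones, or None.
- grab_frame(name): name is "scene" or "top" or "wrist"; returns the picture (400x640x3 uint8, blue, green, red); there is no depth.
- camera_params(name): a dict with "intrinsics" (3x3 intrinsics, pixels), "dist_coeffs" ([k1, k2, p1, p2, k3] as OpenCV has them; the pictures are not rectified), "R" (3x3) and "t" (3): a world point X has camera coordinates R X + t; the wrist camera has in their place "hand_eye" (4x4, takes a point from camera to tool coordinates, whose origin is the TCP and whose axes are the flange's). Camera axes: x right, y down, z forward; pixel columns grow to the right and rows downward; lengths in m; the calibration is good to about 2 mm. A picture is of the moment at which its call begins: read the wrist's pose just before it. camera_params takes no time and is no camera call.
A pose or a line that the arm cannot do raises arm.Unreachable and nothing moves.
- ticket.sign_off(): hands the job in; it is judged then, once.
Readings, each from a call of its own:
- arm.get_t(): time.
- arm.get_joints(): joint angles.
- arm.get_qvel(): joint speeds.
- arm.get_tau(): joint torques, N m.
- arm.get_tcp_pos(): TCP position.
- arm.get_tool_rot(): TCP orientation.
- arm.get_contact_force(): force on the tool from outside, world axes, zero at the start.
- arm.get_wrist_torque(): the same for the moment, N m.
- arm.get_finger_gap(): finger opening in m.
- arm.get_finger_force(): force on a finger pad.
Only numpy, scipy, OpenCV 4.12 (cv2) and the standard library are available. Lean on these libraries where they do the work, as an engineer would, in place of code of your own. Each camera call takes 0.05 s, during which the arm holds its last target. There are 200 camera calls.

### The job

On the flow-bench stand whose boom carries the upright air-sampling funnel, let the boom out by one hole: push the spring button flush, slide the sleeve outwards off it and on until the button clicks fully up through the next hole, and no farther. Do not force it, leave the other boom, with the petri dish, as it is set, and do not shift anything else on the bench.

Things in the scene. Friction and masses are not known exactly. Their poses are not given: they have to be found in the camera images.
- probe_stand: stand of the boom to let out, told by the upright steel funnel at its sleeve's outer end; fixed. Origin: on the bench under the post; x outwards along the boom, z up. Base plate 14 thick from x -70 to 130, 120 wide; clamp block 44 x 42 round the post, top at 143, black screw to y 50. Square boom, level, axis at height 120: fixed inner tube 25.5 square inside a sliding sleeve
- probe_sleeve (a joint): sleeve, m, outwards (+x) positive. The button fits a hole at -0.05, 0 (start), 0.05 (the next, wanted) and 0.10, 1 mm play either way. Button up: locked. Button flush: sliding takes about 1.5 N, rising to about 7 N in the first 8 mm, as the hole's edge cams the dome under the wall; after that the button stays under without being held, until a hole comes
- probe_button (a joint): its spring button, m pressed: 0 fully up (5.5 mm proud of the sleeve's top), 0.0055 flush, 0.0075 trapped under the sleeve's wall; 2 N to start, 4 N flush. A fingertip wider than the hole bearing on it with 12 to 20 N in all rests on the sleeve's top too and can drag the sleeve along by friction
- probe_button_top (a point): crown of that button: round steel dome 12 across, in the sleeve's second hole from the funnel, 190 out from the stand's origin along its x, 140.5 high; stays there (only sinks) when the sleeve slides
- probe_next_hole (a point): centre of the hole wanted at the button, on the sleeve's flat top (height 135); at first 50 from the button towards the post. Sleeve: aluminium, 30 x 30 outside, wall 2, at first from 72 to 340 out along the stand's x, four 14 mm holes 50 apart along its top, black collar 38 wide round its post end, not over its top
- probe_funnel (a point): centre of the funnel's mouth (44 across), 382 out and 188 high at the start; moves with the sleeve
- plate_stand: the other stand, to be left alone: the same measures, but with a petri dish (90 across) lying on a disc at its outer end
- plate_sleeve (a joint): the petri-dish boom's sleeve, m, as for the first; must stay at 0
- plate_button (a joint): the petri-dish boom's button, m pressed; must stay up (0)
- culture_box: clear square culture box with a dark insert, 66 x 66 x 98, loose, between the two stands; origin at the centre of its underside; bystander
- culture_stack_a: two clear culture boxes stacked as one piece, 66 x 66 x 198, loose, left side; origin at the centre of its underside; bystander
- culture_stack_b: two clear culture boxes stacked as one piece, 66 x 66 x 198, loose, right side; origin at the centre of its underside; bystander
- foil_pack_a: foil-wrapped bar 200 x 37 x 29, loose, lying between or partly under the booms; origin at the centre of its underside; bystander
- foil_pack_b: foil-wrapped bar 200 x 37 x 29, loose, at the far left, lower than the booms; origin at the centre of its underside; bystander
- dish_pile: pile of three petri dishes, diameter 93, height 46, loose, at the far side; origin at the centre of its underside; bystander
- alcohol_bottle: white bottle, diameter 72, height 190, loose, right side; origin at the centre of its underside; bystander

How it is judged:
On the way, in this order (a step that is already met when the one before it is completed fails the run):
1. the funnel boom's button is pressed flush while its sleeve is still at the first hole (value of joint probe_button above 0.0045 m and value of joint probe_sleeve below 0.006 m), for 0.05 s.
2. the sleeve has slid outwards off the button, which is trapped under its wall (value of joint probe_sleeve between 0.01 and 0.045 m and value of joint probe_button above 0.0055 m), for 0.05 s.
At the end, for the whole second after the job is handed in: the funnel boom's sleeve rests one hole farther out (50 mm, within 2.5 mm) with its button fully up through the next hole (within 1 mm); the petri-dish boom's sleeve is within 5 mm of where it was with its button up within 1 mm; no loose thing is more than 25 mm from where it stood (value of joint probe_sleeve between 0.0475 and 0.0525 m and value of joint each of probe_button, plate_button below 0.001 m and velocity of joint probe_sleeve between -0.005 and 0.005 m/s and value of joint plate_sleeve between -0.005 and 0.005 m and distance of each of culture_box, culture_stack_a, culture_stack_b, foil_pack_a, foil_pack_b, dish_pile, alcohol_bottle from where it was at the start of the episode below 0.025 m); the robot touches nothing.
It fails at once if the probe's sleeve goes more than 8 mm past the next hole (value of joint probe_sleeve above 0.058 m).
It fails at once if a finger bears on the probe boom with more than 45 N (contact force between the fingers and probe_stand above 45 N).
It fails at once if the settle-plate boom's sleeve is moved more than 5 mm or its button pressed more than 3 mm (value of joint plate_sleeve above 0.005 m or value of joint plate_sleeve below -0.005 m or value of joint plate_button above 0.003 m).
It fails at once if a loose thing on the bench is moved more than 25 mm (distance of any of culture_box, culture_stack_a, culture_stack_b, foil_pack_a, foil_pack_b, dish_pile, alcohol_bottle from where it was at the start of the episode above 0.025 m).
It also fails if it takes over 40 s, if anything falls off the work surface, if the arm or the gripper's body presses on something with over 40 N, if the wrist force passes 120 N, or if a joint passes its speed limit or range.

## Working session

There is one attempt and no reset: what is moved stays moved. The work goes in short steps, each a Python script; the robot and the scene stay as the last script left them, time stands still between calls to the robot, and variables do not carry over. Pictures are saved under pics/ and viewed, at most 10 in all, crops included, and the job is handed in when it is done.

```bash
mkdir -p pics; ls; python3 - <<'E'
from plant import arm,grab_frame,camera_params
import cv2
for n in("scene","top"):
    cv2.imwrite(f"pics/{n}0.png",grab_frame(n)); print(n,camera_params(n))
print(camera_params("wrist"), arm.get_tool_rot(), arm.get_t())
E
```

```text
pics
scene {'intrinsics': array([[425.87646687,   0.        , 319.30828461],
       [  0.        , 425.87646687, 204.50769749],
       [  0.        ,   0.        ,   1.        ]]), 'dist_coeffs': array([-0.08204526,  0.        ,  0.        ,  0.        ,  0.        ]), 'R': array([[ 0.20211955,  0.97927711,  0.0128071 ],
       [ 0.72016216, -0.13975139, -0.67958518],
       [-0.6637124 ,  0.14658064, -0.73348481]]), 't': array([-0.11692777, -0.28933084,  1.92055476])}
top {'intrinsics': array([[374.88529198,   0.        , 319.38031269],
       [  0.        , 374.88529198, 198.98851074],
       [  0.        ,   0.        ,   1.        ]]), 'dist_coeffs': array([-0.05638823,  0.        ,  0.        ,  0.        ,  0.        ]), 'R': array([[-0.02564296, -0.999554  ,  0.01530497],
       [-0.99253562,  0.02363095, -0.1196437 ],
       [ 0.11922866, -0.01825875, -0.99269892]]), 't': array([0.01207936, 0.56753372, 1.2007758 ])}
{'intrinsics': array([[278.21511247,   0.        , 321.99176076],
       [  0.        , 278.21511247, 192.93647502],
       [  0.        ,   0.        ,   1.        ]]), 'dist_coeffs': array([-0.00346301,  0.        ,  0.        ,  0.        ,  0.        ]), 'hand_eye': array([[-6.32192307e-05, -9.62352705e-01, -2.71803731e-01,
         6.92651082e-02],
       [ 9.99999768e-01, -2.45206402e-04,  6.35590349e-04,
         6.67993303e-04],
       [-6.78310106e-04, -2.71803627e-01,  9.62352497e-01,
        -1.42812030e-01],
       [ 0.00000000e+00,  0.00000000e+00,  0.00000000e+00,
         1.00000000e+00]])} [ 1.71530505e-01  9.85178345e-01 -9.20768435e-04 -2.57277658e-04] 0.1
```

View pics/scene0.png

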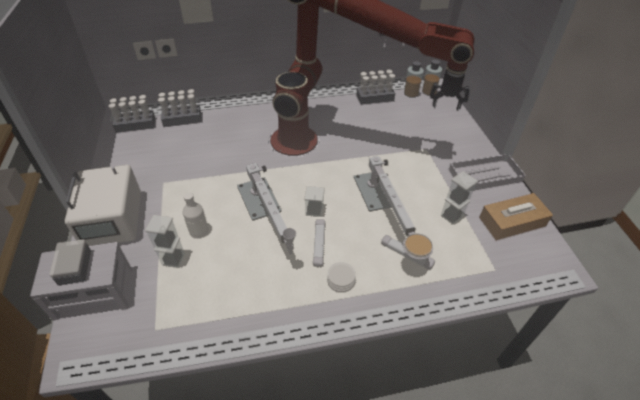

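View pics/top0.png

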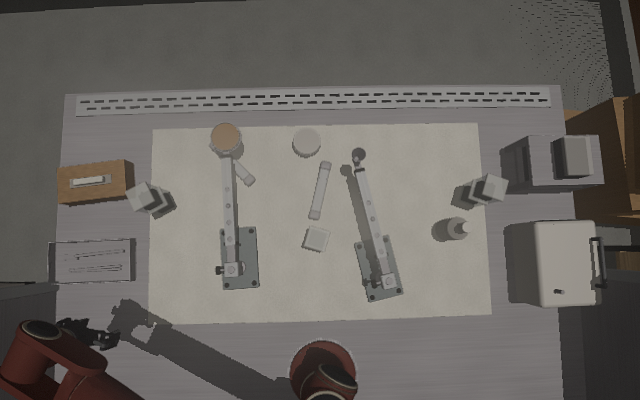

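The funnel boom is the right-hand one in the top view: the funnel is at about (359,155) and the post at about (388,282). I'll take an enlarged crop.

```bash
python3 - <<'E'
import cv2
a=cv2.imread("pics/top0.png")[140:310,320:420]
cv2.imwrite("pics/c1.png",cv2.convertScaleAbs(cv2.resize(a,None,fx=3.5,fy=3.5,interpolation=cv2.INTER_CUBIC),alpha=1.3))
E
```

```text
(no output)
```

View pics/c1.png

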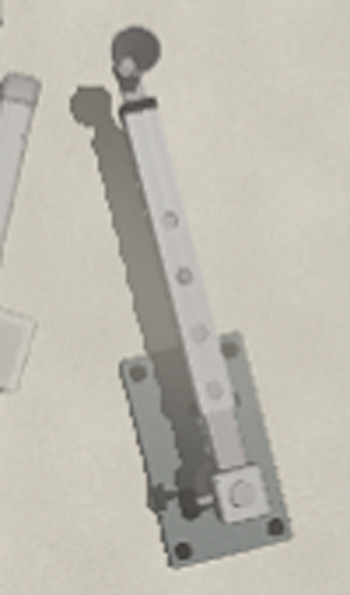

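Hole centres in the crop are (170,219), (185,276), (200,333) and (215,390). The button is (185,276), the darker dome, and the funnel is at about (137,48). Next I fit the stand pose, move above it and check with the wrist camera.

```bash
cat >h.py <<'E'
from plant import arm,eoat,grab_frame,camera_params,ticket
import numpy as np,cv2
from scipy.spatial.transform import Rotation as Rn
from scipy.optimize import least_squares
def quat(yaw): # tool x along yaw, z down
    c,s=np.cos(yaw),np.sin(yaw)
    return Rn.from_matrix(np.array([[c,s,0],[s,-c,0],[0,0,-1]])).as_quat()
def wproj(P,pos,q,n="wrist"):
    c=camera_params(n); H=c["hand_eye"]; T=np.eye(4);T[:3,:3]=Rn.from_quat(q).as_matrix();T[:3,3]=pos
    M=np.linalg.inv(T@H)
    return cv2.projectPoints(np.float64(P),cv2.Rodrigues(M[:3,:3])[0],M[:3,3],c["intrinsics"],c["dist_coeffs"])[0][:,0]
def W(L,p): 
    c,s=np.cos(p[2]),np.sin(p[2]); L=np.atleast_2d(L)
    return np.c_[p[0]+c*L[:,0]-s*L[:,1],p[1]+s*L[:,0]+c*L[:,1],L[:,2]]
E
python3 - <<'E'
from h import *
uv=np.array([(170,219),(185,276),(200,333),(215,390),(137,48),(122,364),(238,334),(292,535),(172,568)])
uv=320*np.array([1,0])+140*np.array([0,1])+(uv+.5)/3.5-.5
L=np.array([(.24,0,.135),(.19,0,.1395),(.14,0,.133),(.09,0,.133),(.382,0,.188),(.13,.06,.014),(.13,-.06,.014),(-.07,-.06,.014),(-.07,.06,.014)])
c=camera_params("top")
f=lambda p:(cv2.projectPoints(W(L,p),cv2.Rodrigues(c["R"])[0],c["t"],c["intrinsics"],c["dist_coeffs"])[0][:,0]-uv).ravel()
r=least_squares(f,[.4,-.2,.2],loss='soft_l1'); p=r.x; print(p,r.fun.reshape(-1,2).round(1))
np.save("p.npy",p); b=W((.19,0,.1405),p)[0]; print("button",b)
q=arm.get_tool_rot();print(Rn.from_quat(q).as_matrix().round(2))
eoat.set_gripper(0.0,20)
x=arm.get_tcp_pos(); arm.line_to([x[0],x[1],.36],v=.3)
t=b+[0,0,.08]
for yaw in(p[2],p[2]+np.pi,p[2]+np.pi/2,p[2]-np.pi/2): print(yaw,arm.ik(t,quat(yaw)))
yaw=p[2]
arm.reach(b+[0,0,.2],quat(yaw)); arm.line_to(t)
pos,q=arm.get_tcp_pos(),arm.get_tool_rot(); im=grab_frame("wrist")
pr=wproj(W(L[:5],p),pos,q);print(pr.round(1),pos,arm.get_contact_force(),arm.get_t(),arm.get_finger_gap())
cv2.imwrite("pics/w1.png",im)
E
```

```text
[ 0.30691701 -0.19831848  0.21191219] [[ 0.1  0.2]
 [ 0.1 -0.2]
 [-0.3 -0.1]
 [-0.4 -0.2]
 [-0.   0.3]
 [-0.7 -0.9]
 [ 1.  -0.9]
 [ 0.9  1. ]
 [-0.1  0.7]]
button [ 0.49266681 -0.15835584  0.1405    ]
[[-0.94  0.34 -0.  ]
 [ 0.34  0.94 -0.  ]
 [ 0.   -0.   -1.  ]]
0.21191219206972345 [-4.54875782e-01 -2.01256495e-01  1.87152267e+00 -4.44089210e-16
  1.47132648e+00  9.04008353e-01]
3.3535048456595167 [-4.54875782e-01 -2.01256495e-01  1.87152267e+00 -4.44089210e-16
  1.47132648e+00 -2.23758430e+00]
1.7827085188646201 [-4.54875782e-01 -2.01256495e-01  1.87152267e+00 -4.44089210e-16
  1.47132648e+00 -6.66787974e-01]
-1.358884134725173 [-4.54875782e-01 -2.01256495e-01  1.87152267e+00 -4.44089210e-16
  1.47132648e+00  2.47480468e+00]
[[ 322.5  139.5]
 [ 322.5  199.9]
 [ 322.4  249.9]
 [ 322.4  296.9]
 [ 322.9 -142.3]] [ 0.49328434 -0.1586164   0.22172785] [0.03395733 0.06065262 0.97052395] 5.25 8.536632687728339e-05
```

View pics/w1.png

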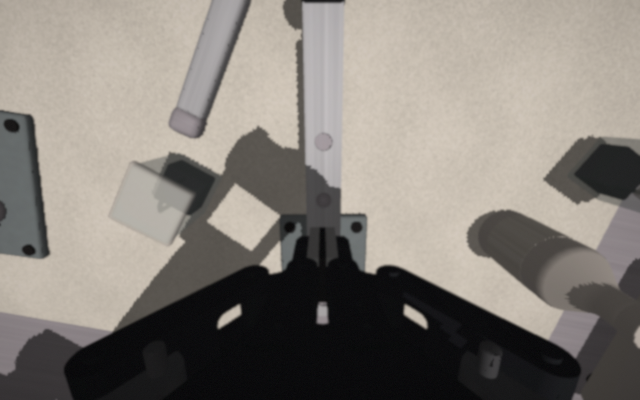

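The wrist view shows the outer hole at (323,141) and the button at (323,200), within 2 px of the fit, so the pose is good. Now press under force watch.

```bash
python3 - <<'E'
from h import *
p=np.load("p.npy"); b=W((.19,0,.1405),p)[0]
arm.line_to([b[0],b[1],.146],v=.1)
f0=arm.get_contact_force(); print(f0,arm.get_tcp_pos())
z=.143
while z>.120:
    arm.line_to([b[0],b[1],z],v=.05)
    F=arm.get_contact_force()-f0; x=arm.get_tcp_pos(); print(round(z,4),x.round(4),F.round(1),arm.get_t())
    if F[2]>14: break
    z-=.001 if F[2]<3 else .0007
E
```

```text
[-0.83824874  0.25689297  0.89984027] [ 0.49313196 -0.15859924  0.14672153]
0.143 [ 0.4928 -0.1584  0.1434] [ 0.5 -1.1 -0.8] 6.3917
0.142 [ 0.4927 -0.1584  0.1421] [ 0.5  0.5 -1.1] 6.6417
0.141 [ 0.4926 -0.1583  0.1409] [ 0.5 -0.  -0.8] 6.8917
0.14 [ 0.4929 -0.1584  0.1404] [-0.3 -0.5  0.7] 7.1417
0.139 [ 0.4928 -0.1584  0.1392] [ 0.4 -0.7  1.8] 7.3917
0.138 [ 0.4928 -0.1584  0.1381] [ 1.4 -0.3  2.5] 7.6417
0.137 [ 0.4928 -0.1584  0.1371] [ 0.8 -0.6  2.3] 7.8917
0.136 [ 0.4928 -0.1584  0.1361] [ 0.6 -0.3  2.6] 8.1417
0.135 [ 0.4928 -0.1584  0.1351] [ 2.1 -0.3  3.5] 8.3917
0.1343 [ 0.4928 -0.1584  0.135 ] [0.1 0.3 5.7] 8.6417
0.1336 [ 0.4929 -0.1584  0.1349] [-2.1  1.6  8.3] 8.8917
0.1329 [ 0.493  -0.1585  0.1349] [-3.2  1.7 11.5] 9.1417
0.1322 [ 0.4934 -0.1584  0.1348] [-3.6  2.3 13.8] 9.3917
0.1315 [ 0.4937 -0.1584  0.1347] [-3.1  2.7 15.4] 9.6417
```

```bash
cat >>h.py <<'E'
def drag(s0,s1,z,step=.002,flim=None,lo=14,hi=18):
    p=np.load("p.npy"); u=np.array([np.cos(p[2]),np.sin(p[2])]); b=W((.19,0,.14),p)[0]
    f0=np.array([-.84,.26,.9]); s=s0
    while s<s1-1e-6:
        s+=step; arm.line_to([*(b[:2]+u*s),z],v=.03)
        F=arm.get_contact_force()-f0; x=arm.get_tcp_pos()
        fa=F[:2]@u; print(round(s*1e3,1),"tcp",round((x[:2]-b[:2])@u*1e3,1),"z",round(x[2]*1e3,1),"Fu",round(fa,1),"Fz",round(F[2],1),"t",round(arm.get_t(),1))
        if F[2]<lo: z-=.0004
        if F[2]>hi: z+=.0004
        if F[2]>30 or (flim and -fa>flim): break
    return s,z
E
python3 - <<'E'
from h import *
print(drag(0,.016,.1313))
cv2.imwrite("pics/w2.png",grab_frame("wrist"))
E
```

```text
2.0 tcp 3.4 z 134.7 Fu -2.0 Fz 15.9 t 9.9
4.0 tcp 5.1 z 134.7 Fu -2.8 Fz 15.4 t 10.1
6.0 tcp 7.5 z 134.7 Fu -1.1 Fz 13.9 t 10.4
8.0 tcp 10.2 z 134.7 Fu 0.8 Fz 14.6 t 10.6
10.0 tcp 12.1 z 134.7 Fu -0.6 Fz 16.2 t 10.9
12.0 tcp 14.1 z 134.7 Fu 0.0 Fz 15.6 t 11.1
14.0 tcp 16.1 z 134.7 Fu 0.3 Fz 16.0 t 11.4
16.0 tcp 18.1 z 134.7 Fu -0.5 Fz 16.3 t 11.6
(0.016, 0.1309)
```

View pics/w2.png

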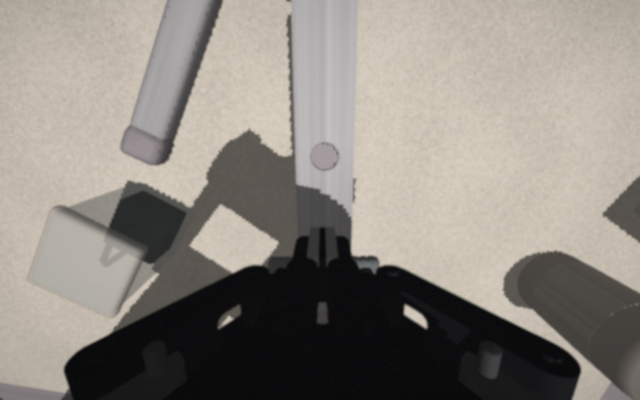

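```bash
python3 - <<'E'
from h import *
p=np.load("p.npy"); pos,q=arm.get_tcp_pos(),arm.get_tool_rot()
for s in(0,.004,.008,.012,.016,.018): print(s,wproj(W((.24+s,0,.134),p),pos,q).round(1))
E
```

```text
0 [[323.2 186.6]]
0.004 [[323.2 179.3]]
0.008 [[323.2 171.8]]
0.012 [[323.2 164.3]]
0.016 [[323.2 156.6]]
0.018 [[323.2 152.8]]
```

The outer hole at (324,156) puts the sleeve at about +16 mm, so it is following the finger. Continue to the click, slowly near the end.

```bash
python3 - <<'E'
from h import *
s,z=drag(.016,.046,.1309,step=.003)
s,z=drag(s,.054,z,step=.001,flim=4)
print(s,z)
pos,q=arm.get_tcp_pos(),arm.get_tool_rot()
cv2.imwrite("pics/w3.png",grab_frame("wrist")); p=np.load("p.npy")
for s in(.044,.047,.05,.053): print(s,wproj(W((.24+s,0,.134),p),pos,q).round(1))
E
```

```text
19.0 tcp 21.4 z 134.7 Fu 2.0 Fz 15.0 t 11.9
22.0 tcp 24.4 z 134.7 Fu 1.3 Fz 15.1 t 12.2
25.0 tcp 27.4 z 134.7 Fu 1.2 Fz 14.6 t 12.4
28.0 tcp 30.4 z 134.7 Fu 0.6 Fz 14.5 t 12.7
31.0 tcp 33.4 z 134.7 Fu 2.0 Fz 14.4 t 12.9
34.0 tcp 36.5 z 134.7 Fu 2.4 Fz 14.4 t 13.2
37.0 tcp 39.5 z 134.7 Fu 1.6 Fz 13.8 t 13.4
40.0 tcp 43.1 z 134.7 Fu 2.8 Fz 14.0 t 13.7
43.0 tcp 46.0 z 134.7 Fu 2.8 Fz 14.5 t 13.9
46.0 tcp 49.1 z 134.7 Fu 2.0 Fz 14.3 t 14.2
47.0 tcp 49.6 z 134.7 Fu 0.2 Fz 14.5 t 14.4
48.0 tcp 50.4 z 134.7 Fu 0.6 Fz 15.6 t 14.7
49.0 tcp 51.4 z 134.7 Fu -0.5 Fz 16.1 t 14.9
50.0 tcp 51.9 z 134.6 Fu -1.9 Fz 17.2 t 15.2
51.0 tcp 52.1 z 134.6 Fu -3.8 Fz 18.7 t 15.4
52.0 tcp 52.4 z 134.7 Fu -6.8 Fz 18.8 t 15.7
0.05200000000000001 0.1313
0.044 [[323.4 168.7]]
0.047 [[323.4 163. ]]
0.05 [[323.4 157.2]]
0.053 [[323.4 151.4]]
```

View pics/w3.png

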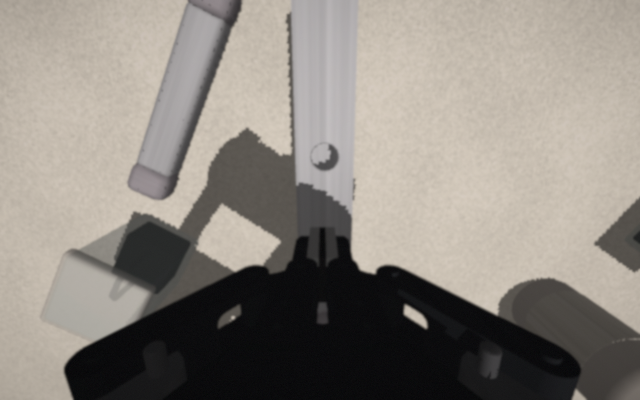

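The hole at (324,156) corresponds to about 50.5 mm, and the rising drag force points to a locked sleeve. Lift off and check the button from above.

```bash
python3 - <<'E'
from h import *
p=np.load("p.npy"); x=arm.get_tcp_pos()
arm.line_to([x[0],x[1],.16],v=.05)
b=W((.12,0,.24),p)[0]; arm.line_to([x[0],x[1],.24]); arm.line_to(b); arm.dwell(.3)
pos,q=arm.get_tcp_pos(),arm.get_tool_rot(); im=grab_frame("wrist")
print(wproj(W([(.19,0,.1405),(.24,0,.135),(.29,0,.134)],p),pos,q).round(1),arm.get_t())
cv2.imwrite("pics/w4.png",cv2.resize(im[60:260,220:420],None,fx=3,fy=3,interpolation=cv2.INTER_CUBIC))
E
```

```text
[[323.2 113.6]
 [323.3  49.3]
 [323.4 -22.4]] 18.475
```

View pics/w4.png

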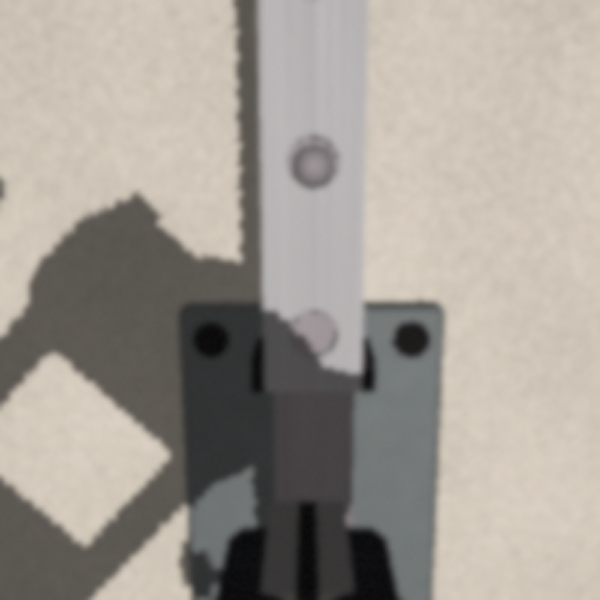

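The dome sits proud and centred in its hole at crop (314,161), which is image (324.5,113.5). The predicted position for a fully raised crown is (323,113.6), and the next hole lies towards the post. The boom has clicked, so I'm handing in.

```bash
python3 -c "
from plant import ticket
print(ticket.sign_off())"
```

```text
the job is handed in; nothing more can be done
None
```

I let the funnel boom out by one hole: the camera puts the sleeve at about 50 mm, with its button up through the next hole. I handed the job in about 18.5 s into the 40 s; the sign-off did not say whether it passed.

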